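# Tighten the beer column's hold-down nut with a ratchet ring wrench

### The arm

A 7-joint arm with a two-finger parallel gripper is mounted at the origin on the work surface. World frame = base frame: x ahead of the robot, y to its left, z up, the work surface at z = 0. Lengths are in m, angles in rad, forces in N, time in s.
With the tool pointing down it reaches from about 0.425 to 0.825 m from the base axis. Payload 3.6 kg.
Tool frame: the origin (TCP) lies where the fingers leave the gripper's body, on its centre line; the fingertips stand 73 mm ahead of it and the grasp point (between the pads) lies 54 mm ahead of it; x points along the fingers, y is the direction in which the jaws open and shut, and the axes are right-handed (so a half turn about x gives the same grasp; the last joint's range is limited). The gripper opens to 85 mm and grips with 20 to 120 N. Pads are 22 mm wide; open, the fingers measure 114 mm over their backs; the gripper's body (76 mm by 85 mm) begins 54 mm behind the grasp point. The pads swing forward as they close: fully open they stand 13 mm farther back than shut.
Start: joints at [-1.361, 0.615, -0.013, 1.423, 0.008, 1.103, -0.04], TCP at [0.152, 0.632, 0.304] pointing down, gripper open.
Joint ranges: [-3.12, 3.12], [-0.3, 2.06], [-1.34, 1.32], [0.26, 2.42], [-1.36, 4.5], [0.01, 1.98], [-2.84, 2.84]. Speed limits (rad/s): [2.79, 2.79, 3.14, 3.14, 3.14, 3.14, 3.14].

### API

Orientations are given as a unit quaternion [x, y, z, w].
In Python, from station import arm, snapshot, camera_info, ticket gives the robot as it stands. Calls block until the motion is done:
- arm.movep(position, orientation): joint-space move of the TCP to a pose.
- arm.line_to(position, velocity=0.15, ori=None): straight line of the TCP; ori=None keeps the orientation; velocity is the mean speed in m/s.
- arm.move_j(angles): joint-space move.
- arm.move_gripper(opening, effort=None): opening from 0.0 (shut) to 1.0 (fully open); effort is the grip in N (None keeps the last); returns when the fingers have stopped.
- arm.pause(seconds).
- arm.ik(position, orientation): joint angles nearest the present ones, or None.
- snapshot(name): name is "scene" or "top" or "wrist"; returns the picture (384x512x3 uint8, blue, green, red); there is no depth.
- camera_info(name): a dict with "fx", "fy", "cx", "cy" (pixels), "R" (3x3) and "t" (3): a world point X has camera coordinates R X + t; the wrist camera has in their place "T_tool_cam" (4x4, takes a point from camera to tool coordinates, whose origin is the TCP and whose axes are the tool frame's). Camera axes: x right, y down, z forward; pixel columns grow to the right and rows downward; lengths in m; the calibration is good to about 2 mm. A picture is of the moment at which its call begins: read the wrist's pose just before it. camera_info takes no time and is no camera call.
A pose or a line that the arm cannot do raises arm.MotionError and nothing moves.
- ticket.finish_job(): hands the job in, once; it reports no verdict.
Readings, each from a call of its own:
- arm.read_time(): time.
- arm.read_joint_positions(): joint angles.
- arm.read_dq(): joint speeds.
- arm.read_effort(): joint torques, N m.
- arm.read_tool_pos(): TCP position.
- arm.read_eef_rot(): TCP orientation.
- arm.read_ft_force(): force on the tool from outside, world axes, zero at the start.
- arm.read_wrist_torque(): the same for the moment, N m.
- arm.read_opening(): opening from 0.0 (shut) to 1.0 (fully open).
Only numpy, scipy, OpenCV 4.12 (cv2) and the standard library are available. Lean on these libraries where they do the work, as an engineer would, in place of code of your own. Each camera call takes 0.05 s, during which the arm holds its last target. There are 200 camera calls.

### The job

One hold-down nut of the beer column, the dome nut on the robot's side, is loose: pick up the ratchet ring wrench, seat its ring fully down over the nut, and tighten the nut clockwise by swinging the wrench to and fro, letting it slip on each way back, until the nut pulls clearly firm against its rubber seal. Stop there: forcing it much further crushes the seal. Leave the wrench sitting fully down on the nut, let go of it, and do not disturb the bottle, the jar or the steel pan.

Things in the scene. Friction and masses are not known exactly. Their poses are not given: they have to be found in the camera images.
- ring_centre (a point): Centre of the wrench's ring head, 12 mm above the wrench's flat underside. Steel head 64 mm across, 24 mm thick, with a hexagonal through-hole 28.8 mm across flats. The wrench's x axis points from handle to ring, z up. Ratchet of 10 deg clicks: turned clockwise from above it carries the hexagon along, turned back it slips. The hexagon's angle in the head is not known beforehand: turn it over the nut until it drops on.
- grip (a point): Grip point of the same wrench (about 0.5 kg): centre of its black handle, 110 mm from ring_centre along -x and 12 mm above the underside. The handle is a level bar 16 mm wide, 24 mm tall, from 72 to 194 mm behind the ring's axis. It starts lying flat on the counter.
- nut_centre (a point): On the axis of the fixed upright dome nut, 32 mm above the counter, half-way up its hexagon (27 mm across flats, 24 to 40 mm above the counter, 26.6 mm wide dome on top to 54 mm). ring_centre is at height 35 mm when fully down, 51 mm when resting crosswise on the hexagon. x axis points to the column, 135 mm beyond. The nut needs 1.5 to 2.2 rad, more than one stroke; it turns at 0.2 N m.
- seal (a joint): Turn (rad, clockwise) of the black rubber washer under the nut: 0 while the nut runs down, then dragged along with the nut once it is down. It starts to turn at 0.35 N m and stiffens by 2.5 N m per rad. Firm is above 0.08 rad (about 0.55 N m), crushed is above 0.4 rad (1.35 N m). When let go it may spring back to about 0.14 rad.
- oil: Bystander: green glass bottle, 56 mm across, 190 mm tall, standing; origin at the centre of its base.
- spice: Bystander: clear jar with a steel lid, 60 mm across, 100 mm tall, standing; origin at the centre of its base.
- pan: Bystander: open steel food pan, 170 by 105 mm, 80 mm tall; origin at the centre of its base.

How it is judged:
On the way, in this order (a step that is already met when the one before it is completed fails the run):
1. the wrench is lifted clear of the counter (height (world z) of ring_centre above 0.05 m), for 0.1 s.
2. the wrench's ring is fully down over the nut (horizontal distance between ring_centre and nut_centre below 0.005 m and height (world z) of ring_centre below 0.039 m and height (world z) of grip above 0.015 m), for 0.2 s.
3. the nut is tightened against its seal (value of joint seal above 0.08 rad and horizontal distance between ring_centre and nut_centre below 0.005 m and height (world z) of ring_centre below 0.041 m), for 0.1 s.
At the end, for the whole second after the job is handed in: The nut is firm: its seal stays turned by more than 0.06 rad (and was never turned past 0.4). The wrench sits on the nut, let go and at rest: ring_centre within 6 mm of the nut's axis and lower than 41 mm (value of joint seal above 0.06 rad and horizontal distance between ring_centre and nut_centre below 0.006 m and height (world z) of ring_centre below 0.041 m and linear speed of wrench below 0.02 m/s); the robot touches nothing.
It fails at once if the seal is crushed: overtightened (value of joint seal above 0.4 rad).
It fails at once if the bottle, the jar or the pan is moved by more than 30 mm (distance of any of oil, spice, pan from where it was at the start of the episode above 0.03 m).
It also fails if it takes over 67 s, if anything falls off the work surface, if the arm or the gripper's body presses on something with over 40 N, if the wrist force passes 120 N, or if a joint passes its speed limit or range.

## Working session

There is one attempt and no reset: what is moved stays moved. The work goes in short steps, each a Python script; the robot and the scene stay as the last script left them, time stands still between calls to the robot, and variables do not carry over. Pictures are saved under pics/ and viewed, about 8 in all and at most 12, crops included, and the job is handed in when it is done.

```bash
mkdir -p pics; ls; python3 - <<'E'
from station import arm,snapshot,camera_info
import cv2,numpy as np
for n in ("scene","top"):
    cv2.imwrite(f"pics/{n}0.png",cv2.resize(snapshot(n),None,fx=1.5,fy=1.5,interpolation=cv2.INTER_CUBIC))
    c=camera_info(n);print(n,{k:np.round(v,4).tolist() for k,v in c.items()})
print(camera_info("wrist"))
print(arm.read_tool_pos(),arm.read_eef_rot(),arm.read_time(),arm.read_opening())
E
```

```text
pics
scene {'fx': 435.6394, 'fy': 435.6394, 'cx': 260.1983, 'cy': 197.3892, 'R': [[0.7885, 0.6149, -0.0137], [0.3418, -0.4567, -0.8213], [-0.5113, 0.6429, -0.5703]], 't': [-0.4323, -0.142, 1.4683]}
top {'fx': 402.82, 'fy': 402.82, 'cx': 248.7401, 'cy': 189.8432, 'R': [[0.0182, -0.9998, 0.0024], [-0.9714, -0.0182, -0.2369], [0.2369, 0.002, -0.9715]], 't': [-0.0091, 0.5714, 1.1294]}
{'fx': 296.1975178189102, 'fy': 296.1975178189102, 'cx': 255.26439201241453, 'cy': 196.10041909620307, 'T_tool_cam': array([[ 9.38475135e-05, -2.98975976e-01,  9.54260634e-01,
        -7.03472846e-02],
       [ 9.99999989e-01, -8.29928290e-05, -1.24347972e-04,
         4.00047748e-04],
       [ 1.16373846e-04,  9.54260635e-01,  2.98975965e-01,
        -7.56920525e-02],
       [ 0.00000000e+00,  0.00000000e+00,  0.00000000e+00,
         1.00000000e+00]])}
[0.15234172 0.63137127 0.30283051] [ 0.08266965  0.70225121 -0.08432412  0.70206724] 0.1 0.9997642219898574
```

View pics/scene0.png

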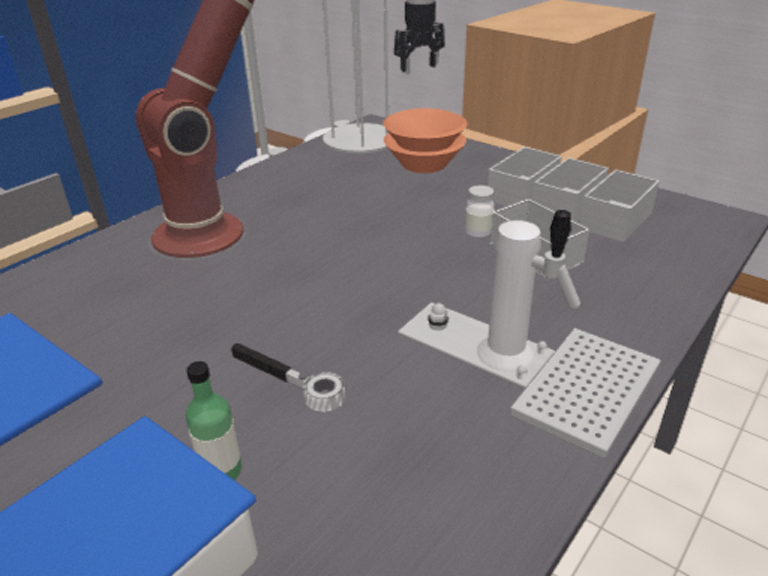

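View pics/top0.png

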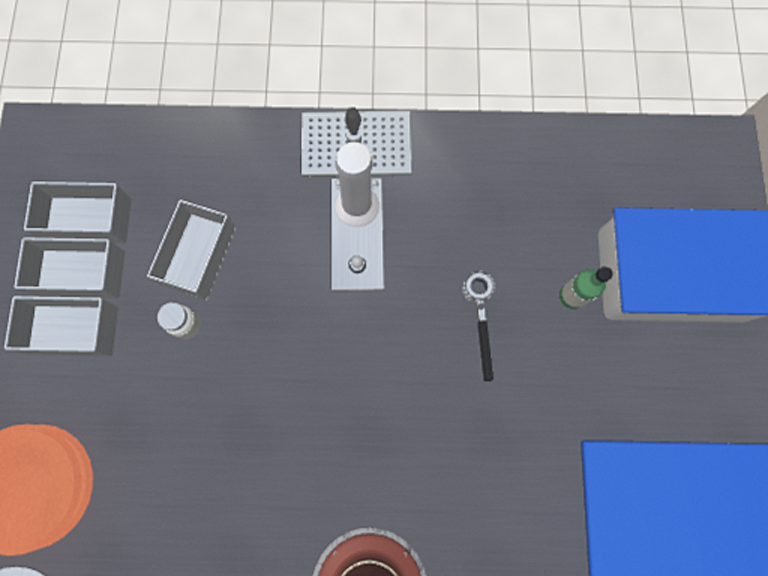

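Scene view: wrench lying between the column and the bottle. Top view (1.5x): nut dome at (357,263), ring at (479,286), handle from (482,322) to (489,380); bottle, jar and pan are well away.

```bash
cat > h.py <<'E'
from station import arm,snapshot,camera_info,ticket
import cv2,numpy as np
from scipy.spatial.transform import Rotation as Ro
def ray(c,R,o,uv,z):
    d=R@np.array([(uv[0]-c["cx"])/c["fx"],(uv[1]-c["cy"])/c["fy"],1]); return o+d*(z-o[2])/d[2]
def fixed(n,uv,z):
    c=camera_info(n);R=np.array(c["R"]).T;return ray(c,R,-R@np.array(c["t"]),uv,z)
def wrist(pose,uv,z):
    c=camera_info("wrist");T=pose@c["T_tool_cam"];return ray(c,T[:3,:3],T[:3,3],uv,z)
def wproj(pose,P):
    c=camera_info("wrist");T=np.linalg.inv(pose@c["T_tool_cam"]);p=T[:3,:3]@P+T[:3,3]
    return np.array([c["cx"]+c["fx"]*p[0]/p[2],c["cy"]+c["fy"]*p[1]/p[2]])
def pose():
    T=np.eye(4);T[:3,:3]=Ro.from_quat(arm.read_eef_rot()).as_matrix();T[:3,3]=arm.read_tool_pos();return T
def down(psi):  # tool pointing down, jaw axis at world heading psi
    c,s=np.cos(psi),np.sin(psi)
    return Ro.from_matrix(np.array([[0,0,-1],[c,s,0],[s,-c,0]]).T).as_quat()
E
python3 - <<'E'
from h import *
f=lambda n,u,v,z:fixed(n,(u/1.5,v/1.5),z)
np.set_printoptions(precision=4,suppress=True)
print("nut top",f("top",357,263,.054),"scene",f("scene",438,309,.054))
r=f("top",479,286,.024);print("ring",r,f("scene",325,384,.024))
a=f("top",482,322,.024);b=f("top",489,380,.024);print("handle",a,b,np.hypot(*(a-r)[:2]),np.hypot(*(b-r)[:2]))
print("scene handle end",f("scene",236,350,.024))
h=np.arctan2(*(r-b)[[1,0]]);print("heading",h)
for psi in (h+np.pi/2,h-np.pi/2):
    print(psi,arm.ik((a+b)[:2].tolist()[0:0] or [*((a+b)/2)[:2],.25],down(psi)))
E
```

```text
nut top [0.6198 0.0349 0.054 ] scene [0.6374 0.0204 0.054 ]
ring [ 0.5838 -0.2164  0.024 ] [ 0.5869 -0.2143  0.024 ]
handle [ 0.5087 -0.2208  0.024 ] [ 0.3922 -0.2318  0.024 ] 0.07521559983632561 0.1921873323238528
scene handle end [ 0.4118 -0.2424  0.024 ]
heading 0.07999118385540933
1.6507875106503058 [ 0.0518  0.5056  0.548   1.9198 -0.355   0.8125  2.4427]
-1.4908051429394873 [-0.2541  0.7108  1.1344  1.9277 -0.7668  1.0203 -0.2589]
```

```bash
python3 - <<'E'
from h import *
np.set_printoptions(precision=2,suppress=True)
n=np.array([.625,.03])
for s in (1,-1):
  for d in range(-90,91,15):
    h=np.radians(d);g=n-.1*np.array([np.cos(h),np.sin(h)])
    q=arm.ik([*g,.11],down(h+s*np.pi/2));print(s,d,None if q is None else np.array(q))
E
```

```text
1 -90 [-0.42  0.84  0.32  1.64 -0.37  0.72  0.08]
1 -75 [-0.39  0.8   0.25  1.72 -0.3   0.65  0.29]
1 -60 [-0.35  0.77  0.18  1.8  -0.23  0.6   0.5 ]
1 -45 [-0.29  0.74  0.12  1.86 -0.15  0.55  0.71]
1 -30 [-0.22  0.72  0.05  1.91 -0.07  0.51  0.93]
1 -15 [-0.14  0.71 -0.01  1.95  0.02  0.48  1.14]
1 0 [-0.05  0.71 -0.08  1.96  0.11  0.48  1.37]
1 15 [ 0.03  0.71 -0.13  1.96  0.18  0.49  1.61]
1 30 [ 0.11  0.72 -0.17  1.93  0.23  0.51  1.87]
1 45 [ 0.18  0.74 -0.23  1.88  0.3   0.56  2.11]
1 60 [ 0.25  0.77 -0.3   1.81  0.37  0.61  2.34]
1 75 [ 0.3   0.81 -0.38  1.74  0.44  0.68  2.56]
1 90 [ 0.34  0.85 -0.46  1.66  0.51  0.75  2.78]
-1 -90 [ 0.02  0.86 -0.45  1.63  0.49  0.77  2.49]
-1 -75 [ 0.06  0.85 -0.51  1.71  0.57  0.74  2.66]
-1 -60 [-0.82  1.08  1.13  1.81 -1.14  1.07 -1.85]
-1 -45 [-0.82  1.06  1.13  1.88 -1.15  1.04 -1.53]
-1 -30 [-0.8   1.05  1.13  1.93 -1.16  1.02 -1.2 ]
-1 -15 [-0.69  0.93  0.94  1.97 -1.05  0.84 -0.98]
-1 0 [-0.47  0.78  0.59  1.98 -0.75  0.61 -0.94]
-1 15 [-0.37  0.77  0.5   1.97 -0.66  0.58 -0.72]
-1 30 [-0.27  0.76  0.43  1.94 -0.56  0.56 -0.51]
-1 45 [-0.2   0.76  0.38  1.89 -0.48  0.58 -0.3 ]
-1 60 [-0.15  0.78  0.34  1.82 -0.43  0.61 -0.07]
-1 75 [-0.11  0.8   0.31  1.75 -0.37  0.65  0.15]
-1 90 [-0.08  0.83  0.27  1.67 -0.32  0.69  0.35]
```

```bash
python3 - <<'E'
from h import *
np.set_printoptions(precision=4,suppress=True)
def look(name,t,h,back,z):
    g=np.array(t)-back*np.array([np.cos(h),np.sin(h)])
    arm.movep([*g,z],down(h+np.pi/2)); P=pose(); im=snapshot("wrist")
    np.save(f"pics/{name}.npy",P); cv2.imwrite(f"pics/{name}_raw.png",im); print(name,P[:3,3],arm.read_time(),arm.read_joint_positions())
    return im
a=look("nut1",[.625,.03],0.3,.07,.2)
b=look("wr1",[.584,-.216],.08,.10,.2)
cv2.imwrite("pics/pair.png",np.vstack([a[:,60:460],b[:,60:460]])[:, :] if 0 else np.hstack([cv2.resize(x[:,56:456],(400,384)) for x in (a,b)]))
E
```

```text
nut1 [0.5583 0.0105 0.2001] 2.8 [-0.035   0.5974 -0.035   1.8128  0.0285  0.7315  1.7875]
wr1 [ 0.4855 -0.2219  0.2   ] 3.8167 [ 0.3883  0.567  -0.0009  1.8817 -0.0024  0.6927  2.0446]
```

View pics/pair.png

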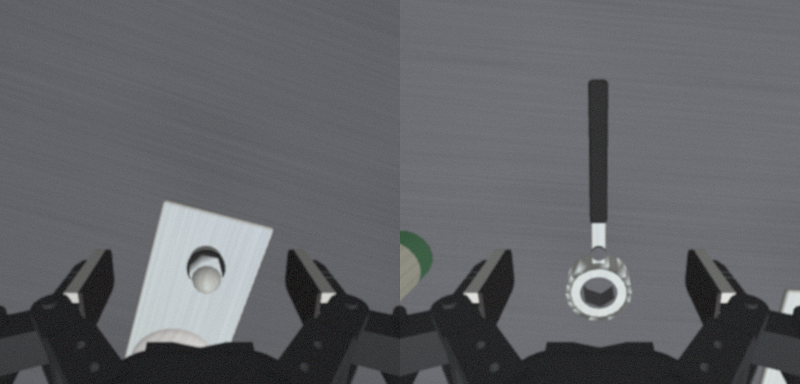

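Left: nut dome at about (206,280) of the crop (+56 → u≈262), black seal washer around it. Right: ring at crop (199,292), handle from (198,80) to (198,222). Enlarging.

```bash
python3 - <<'E'
import cv2,numpy as np
a=cv2.imread("pics/nut1_raw.png")[235:305,225:301];b=cv2.imread("pics/wr1_raw.png")[240:330,210:300]
cv2.imwrite("pics/crop1.png",np.hstack([cv2.resize(a,(390,359),interpolation=cv2.INTER_CUBIC),cv2.resize(b,(359,359),interpolation=cv2.INTER_CUBIC)]))
E
```

```text
(no output)
```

View pics/crop1.png

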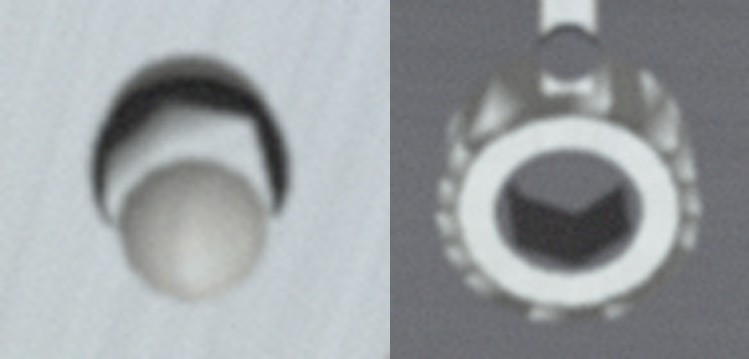

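```bash
python3 - <<'E'
from h import *
np.set_printoptions(precision=4,suppress=True)
P=np.load("pics/nut1.npy");print("nut",wrist(P,(262.6,279.6),.0405))
W=np.load("pics/wr1.npy");r=wrist(W,(254.9,292.6),.024);a=wrist(W,(56+198,222),.024);b=wrist(W,(56+198,81),.024)
print("ring",r,a,b,np.hypot(*(a-r)[:2]),np.hypot(*(b-r)[:2]),"heading",np.arctan2(*(r-b)[[1,0]]))
w=[wrist(W,(u+56,150),.024) for u in (188,207.5)];print("width",np.hypot(*(w[0]-w[1])[:2]))
E
```

```text
nut [0.6275 0.0392 0.0405]
ring [ 0.5852 -0.2136  0.024 ] [ 0.5116 -0.2205  0.024 ] [ 0.3939 -0.2301  0.024 ] 0.07392501479240936 0.19198418681783747 heading 0.08640171622577746
width 0.016204728726338047
```

```bash
python3 - <<'E'
from h import *
np.set_printoptions(precision=4,suppress=True)
h=.085;u=np.array([np.cos(h),np.sin(h)]);g=np.array([.5852,-.2136])-.1*u
q=down(h+np.pi/2)
arm.movep([*g,.13],q);arm.move_gripper(.6)
arm.line_to([*g,.078],velocity=.1)
print("ft",arm.read_ft_force())
arm.move_gripper(0.0,effort=100);print("open",arm.read_opening(),arm.read_ft_force())
f0=arm.read_ft_force()
arm.line_to([*g,.18],velocity=.12);arm.pause(.2)
P=pose();im=snapshot("wrist");np.save("pics/lift.npy",P);cv2.imwrite("pics/lift_raw.png",im)
print(P[:3,3],arm.read_opening(),arm.read_ft_force(),arm.read_wrist_torque(),arm.read_time())
c=P[:3,3]+P[:3,:3]@np.array([.078-.024,0,.1]);print("pred ring px",wproj(P,c))
cv2.imwrite("pics/lift.png",cv2.resize(im[150:384,130:390],None,fx=2.5,fy=2.5,interpolation=cv2.INTER_CUBIC))
s=snapshot("scene");cv2.imwrite("pics/lift_s.png",s)
E
```

```text
ft [0.9419 0.5961 0.4345]
open 0.15831782222284949 [-1.6572  0.4842  5.2468]
[ 0.4852 -0.2219  0.1792] 0.162858527825025 [-0.3455  0.2677 -5.2094] [-0.0156  0.3225 -0.0115] 6.975
pred ring px [255.0702 421.7628]
```

View pics/lift.png

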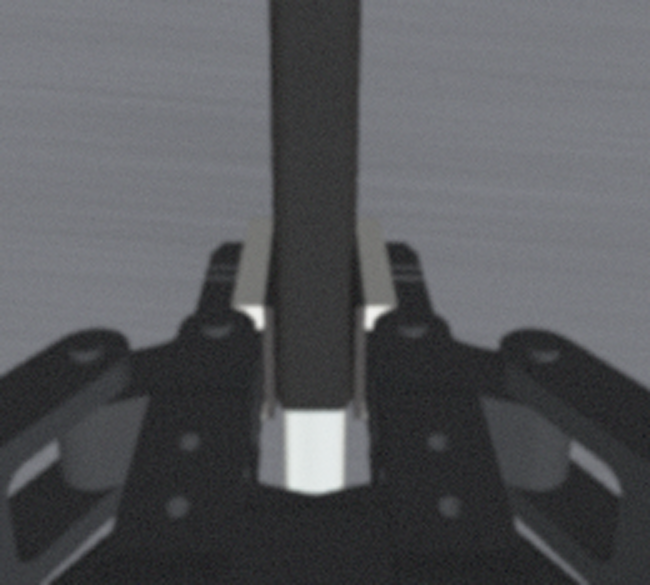

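Handle is straight between the pads (black/steel transition at raw (255,313)); ring hidden by the gripper. I'll check droop numerically, go to the nut, and check the ring with the fixed cameras.

```bash
cat >> h.py <<'E'
NUT=np.array([.6275,.0392]);L=.100;DZ=.066   # TCP z = ring_centre z + DZ
def tcp(c,hd,rz): return [c[0]-L*np.cos(hd),c[1]-L*np.sin(hd),rz+DZ]
def fproj(n,X):
    c=camera_info(n);p=np.array(c["R"])@X+np.array(c["t"]);return np.array([c["cx"]+c["fx"]*p[0]/p[2],c["cy"]+c["fy"]*p[1]/p[2]])
E
python3 - <<'E'
from h import *
np.set_printoptions(precision=4,suppress=True)
P=np.load("pics/lift.npy")
for z in (.028,):print("pred handle end",wproj(P,P[:3,3]+P[:3,:3]@np.array([.054,0,z])))
e=[wproj(P,P[:3,3]+P[:3,:3]@np.array([.054,y,-.03])) for y in(-.008,.008)];print("pred edges at -30mm",e)
h0=np.radians(60)
arm.movep(tcp(NUT,h0,.115),down(h0+np.pi/2));arm.line_to(tcp(NUT,h0,.085),velocity=.1);arm.pause(.2)
P=pose();c=P[:3,3]+P[:3,:3]@np.array([DZ,0,L]);top=c+[0,0,.012]
print("ring should be",c,arm.read_joint_positions(),arm.read_time())
o=[]
for n in("scene","top"):
    im=snapshot(n);cv2.imwrite(f"pics/app_{n}_raw.png",im);p=fproj(n,top);k=p.astype(int);x0,y0=k[0]-40,k[1]-40
    print(n,"pred ring top in crop",(p-[x0,y0])*4.75,"nut dome c",(fproj(n,np.array([*NUT,.0405]))-[x0,y0])*4.75,"origin",x0,y0)
    o.append(cv2.resize(im[y0:y0+80,x0:x0+80],None,fx=4.75,fy=4.75,interpolation=cv2.INTER_CUBIC))
cv2.imwrite("pics/app.png",np.hstack(o))
E
```

```text
pred handle end [255.0257 318.2194]
pred edges at -30mm [array([237.0678, 210.3073]), array([272.8908, 210.3039])]
ring should be [0.6282 0.039  0.0859] [ 0.194   0.703  -0.2395  1.785   0.2462  0.681   2.4349] 8.4833
scene pred ring top in crop [193.0216 192.1431] nut dome c [189.1137 277.7544] origin 253 147
top pred ring top in crop [191.5726 192.3526] nut dome c [193.7201 218.8779] origin 196 128
```

View pics/app.png

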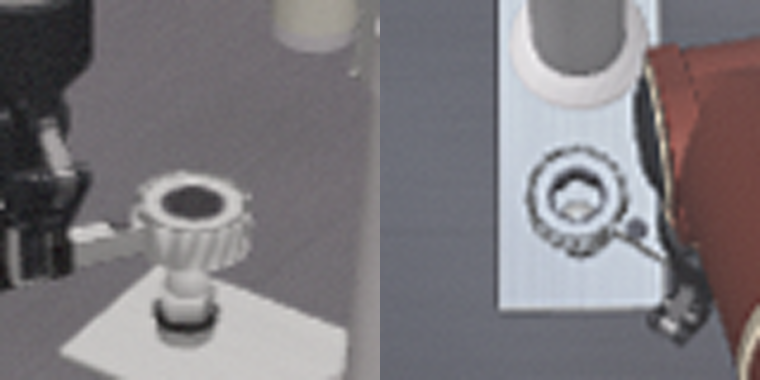

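```bash
python3 - <<'E'
from h import *
from scipy.optimize import least_squares
np.set_printoptions(precision=4,suppress=True)
P=pose();c=P[:3,3]+P[:3,:3]@np.array([DZ,0,L])
s=np.array([192,202.5])/4.75+[253,147];t=np.array([198.5,195])/4.75+[196,128]
r=least_squares(lambda X:np.r_[fproj("scene",X)-s,fproj("top",X)-t],c)
print("ring top",r.x,"res",r.fun,"pred",c+[0,0,.012]);print(arm.read_wrist_torque(),arm.read_ft_force())
# bias check on initial views: ring on counter, scene/top
s=np.array([325,384])/1.5;t=np.array([479,286])/1.5
r=least_squares(lambda X:np.r_[fproj("scene",X)-s,fproj("top",X)-t],c);print("initial ring tri",r.x,"wrist said .5852 -.2136 .024")
E
```

```text
ring top [0.6289 0.0356 0.093 ] res [-0.34    0.0877 -0.261  -0.3091] pred [0.6279 0.0392 0.0976]
[-0.2247  0.1755 -0.045 ] [-0.1558  0.3432 -5.8033]
initial ring tri [ 0.5855 -0.2149  0.0234] wrist said .5852 -.2136 .024
```

```bash
cat >> h.py <<'E'
PD=.046
def goal(c,hd,rz,p=PD):
    R=Ro.from_quat(down(hd+np.pi/2))*Ro.from_euler("y",-p)
    t=np.array([c[0],c[1],rz])-R.apply([DZ+L*np.sin(p),0,L*np.cos(p)])
    return t.tolist(),R.as_quat()
def go(c,hd,rz,v=.08):
    t,q=goal(c,hd,rz); arm.line_to(t,velocity=v,ori=q)
def mz(c):  # moment about the nut axis from outside on the tool (positive = resists clockwise)
    F=np.array(arm.read_ft_force());M=np.array(arm.read_wrist_torque());p=np.array(arm.read_tool_pos())[:2]
    r=p-np.array(c[:2]);return M[2]+r[0]*F[1]-r[1]*F[0],F
E
python3 - <<'E'
from h import *
np.set_printoptions(precision=3,suppress=True)
C=NUT+[0,.0015];hd=np.radians(60)
go(C,hd,.085);arm.pause(.2);m0,F0=mz(C);print("free",m0,F0,arm.read_wrist_torque())
rz=.070;go(C,hd,rz)
while rz>.045:
    rz-=.0015;go(C,hd,rz,.04);m,F=mz(C);print(round(rz,4),F-F0,round(m-m0,3))
    if F[2]-F0[2]>8 or np.hypot(*(F-F0)[:2])>12:break
print(arm.read_time())
E
```

```text
free 0.0006048225476614644 [ 0.115 -0.178 -4.407] [-0.328  0.247 -0.019]
0.0685 [ 0.025 -0.175 -0.175] -0.059
0.067 [-0.126  1.284 -0.392] -0.081
0.0655 [-0.35   1.204 -0.029] -0.092
0.064 [-0.525  0.312  0.001] -0.013
0.0625 [-0.649  0.635 -0.066] -0.077
0.061 [-0.07  -0.976 -0.74 ] 0.093
0.0595 [-0.445  0.647 -0.952] -0.05
0.058 [ 0.348 -0.1   -1.126] 0.036
0.0565 [ 0.613  0.231 -0.565] 0.059
0.055 [-0.326  0.142 -1.132] -0.027
0.0535 [-0.393 -0.108 -1.088] 0.002
0.052 [-1.102 -0.217 -0.792] -0.031
0.0505 [-0.551 -1.526 -0.477] 0.129
0.049 [-1.793 -1.676  1.486] 0.055
0.0475 [-3.182 -3.622  4.549] 0.056
0.046 [-5.291 -4.503  8.378] -0.043
13.375
```

Contact came at ring height ≈0.050, as expected for crosswise resting. Now turn clockwise under light pressure until it drops.

```bash
python3 - <<'E'
from h import *
np.set_printoptions(precision=2,suppress=True)
C=NUT+[0,.0015];d=60;rz=.046;m0=0;F0=np.array([0,0,-4.9])
i=0
while d>-5 and rz>.033:
    m,F=mz(C);f=F-F0
    if i%2==0: print(d,round(rz,4),f,round(m,2))
    if m>.6 or np.hypot(*f[:2])>25 or f[2]>30: print("stop",f,m);break
    if rz<.037 and f[2]>6: break
    if f[2]<5: rz-=.0015
    elif f[2]>14: rz+=.0007; d-=1
    else: d-=2
    go(C,np.radians(d),rz,.05); i+=1
print(d,rz,*mz(C),arm.read_time(),arm.read_tool_pos())
E
```

```text
60 0.046 [-5.18 -4.68  8.87] -0.04
56 0.046 [-4.7  -3.82  8.12] -0.0
52 0.046 [-4.7  -5.9   9.07] 0.01
48 0.046 [-4.2  -6.07  8.16] 0.05
44 0.046 [-5.24 -5.02  8.66] -0.1
40 0.046 [-4.9  -5.3   9.39] -0.03
36 0.046 [-4.34 -5.49  7.94] 0.02
32 0.046 [-4.73 -4.3   8.68] -0.01
28 0.046 [-4.7  -5.07  7.96] 0.06
24 0.046 [-4.44 -3.74  9.35] -0.08
20 0.046 [-4.06 -4.07  8.29] 0.01
16 0.046 [-4.09 -4.7   8.43] 0.02
12 0.046 [-4.06 -3.9   7.75] 0.03
8 0.046 [-4.55 -3.17  7.47] -0.12
4 0.046 [-3.25 -4.27  8.08] -0.02
0 0.046 [-3.26 -3.45  8.05] -0.14
-4 0.046 [-3.65 -4.75  8.07] 0.01
-6 0.046 -0.049902451339890054 [-2.76 -4.45  3.14] 21.625 [0.53 0.05 0.11]
```

No drop, and a lateral force that stays constant in the world frame (−4,−4.5 N): the ring is off-centre. Servo the centre to null that force, and keep turning.

```bash
python3 - <<'E'
from h import *
np.set_printoptions(precision=2,suppress=True)
C=NUT+[0,.0015];d=-6;rz=.046;F0=np.array([0,0,-4.9])
for k in range(40):
    m,F=mz(C);f=F-F0
    if k<8 or k%3==0: print(d,round(rz,4),f,round(m,2),(C-NUT)*1e3)
    if m>.6 or np.hypot(*f[:2])>25 or f[2]>30: print("stop",f,m);break
    if rz<.037 and f[2]>6 or rz<.0335: break
    if d<-68: break
    s=np.hypot(*f[:2])
    if s>1.5: C=C+.0003*f[:2]
    if f[2]<5: rz-=.002
    elif f[2]>14: rz+=.0007; d-=1
    elif s<3: d-=4
    go(C,np.radians(d),rz,.08)
    if np.hypot(*(C-NUT))>.008: print("far");break
print(d,rz,C.tolist(),*mz(C),arm.read_time(),arm.read_tool_pos())
E
```

```text
-6 0.046 [-2.76 -4.45  8.04] -0.05 [0.  1.5]
-6 0.046 [-2.3  -2.59  8.4 ] -0.19 [-0.83  0.17]
-6 0.046 [ 0.41 -3.94  7.95] 0.12 [-1.52 -0.61]
-6 0.046 [ 1.74 -0.16  8.48] -0.13 [-1.39 -1.79]
-10 0.046 [-0.26  1.69  9.47] -0.02 [-0.87 -1.84]
-14 0.046 [-0.34  1.81  9.21] 0.0 [-0.95 -1.33]
-18 0.046 [-0.67  1.39  9.24] 0.05 [-1.05 -0.79]
-22 0.046 [-1.69  2.6   7.13] -0.04 [-1.26 -0.37]
-26 0.046 [-0.47  0.03  5.05] -0.02 [-1.76  0.41]
-34 0.044 [ 2.46 -2.83  2.04] 0.1 [-1.76  0.41]
-34 0.038 [0.22 0.3  0.5 ] -0.05 [-0.3  -1.31]
-34 0.032 [-1.52  1.09  3.61] -0.11 [-0.3  -1.31]
-34 0.03199999999999999 [0.6271991216745647, 0.037893568262562266] -0.11470915208537524 [-1.52  1.09 -1.29] 26.125 [0.54 0.1  0.1 ]
```

It dropped on (turned at −34°, ring command 0.032, force gone, centre ≈(0.6272,0.0379)). Now stroke.

```bash
cat > stroke.py <<'E'
from h import *
import sys
np.set_printoptions(precision=2,suppress=True)
C=np.array([.6272,.0379]);F0=np.array([0,0,-4.9])
def mm(n=4):
    v=[mz(C) for _ in range(n)];return np.mean([a for a,_ in v]),np.mean([b for _,b in v],0)-F0
def cw(d,end,rz,lim=.72):
    m,f=mm();k=0
    while d>end:
        d-=4 if m<.33 else 1.5; go(C,np.radians(d),rz,.1); m,f=mm(); k+=1
        if m>.33 or k%4==0: print(d,f,round(m,3))
        if m>lim: arm.pause(.1);m2,f=mm();print("confirm",m2,f);m=m2
        if m>lim: return d,True
        if np.hypot(*f[:2])>30 or f[2]>35: print("FORCE",f);break
    return d,False
def ccw(d,end,rz):
    while d<end:
        d=min(d+12,end); go(C,np.radians(d),rz,.15); m,f=mm(2);print("back",d,f,round(m,2))
        if np.hypot(*f[:2])>30: print("FORCE");break
    return d
E
python3 - <<'E'
from stroke import *
d,ok=cw(-34,-80,.032);print(d,ok,arm.read_time(),arm.read_joint_positions())
E
```

```text
-50 [-3.79  1.44  4.81] 0.04
-66 [-4.23  0.08  6.09] 0.054
-82 [-4.22 -0.7   5.79] 0.0
-82 False 29.125 [-0.6   0.91  0.58  1.68 -0.61  0.75  0.4 ]
```

Moment is near 0 rather than 0.2 — check with the fixed cameras before going on.

```bash
python3 - <<'E'
from h import *
o=[]
P=pose();c=P[:3,3]+P[:3,:3]@np.array([DZ+L*np.sin(PD),0,L*np.cos(PD)])
print(c,arm.read_wrist_torque(),arm.read_ft_force(),arm.read_opening())
for n in("scene","top"):
    im=snapshot(n);cv2.imwrite(f"pics/st_{n}_raw.png",im);p=fproj(n,c+[0,0,.012]);k=p.astype(int);x0,y0=k[0]-40,k[1]-40
    print(n,"pred ring top",(p-[x0,y0])*4.75,"nut top",(fproj(n,np.array([.6272,.0379,.054]))-[x0,y0])*4.75)
    o.append(cv2.resize(im[y0:y0+80,x0:x0+80],None,fx=4.75,fy=4.75,interpolation=cv2.INTER_CUBIC))
cv2.imwrite("pics/st.png",np.hstack(o))
E
```

```text
[0.62689415 0.03745107 0.03188055] [-0.32603317  0.91549198 -0.438471  ] [-4.21575711 -0.69966064  0.89159629] 0.15899636932816152
scene pred ring top [191.34803174 193.15404219] nut top [192.78666946 178.07181881]
top pred ring top [191.51607938 194.64009386] nut top [190.42965247 189.82025742]
```

View pics/st.png

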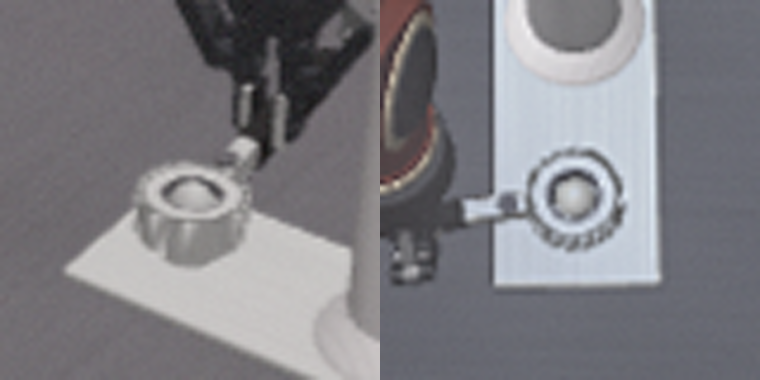

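Seated: both views show the dome poking through the ring, ring concentric, handle in line with the gripper. Swing back and stroke again, watching the moment.

```bash
python3 - <<'E'
from stroke import *
d=ccw(-82,55,.032);print(arm.read_time(),mm())
if d==55:
    d,ok=cw(55,-82,.032);print(d,ok,arm.read_time())
E
```

```text
back -70 [-3.1  -0.98  3.83] 0.0
back -58 [-2.76 -0.09  3.78] -0.09
back -46 [-3.63 -1.04  4.74] -0.04
back -34 [-5.19 -0.93  6.3 ] 0.03
back -22 [-5.15 -1.06  5.69] -0.02
back -10 [-5.94 -0.64  7.12] -0.03
back 2 [-6.15 -1.01  7.08] 0.04
back 14 [-5.82 -1.41  6.98] 0.04
back 26 [-5.29 -1.61  7.53] 0.09
back 38 [-5.61 -2.17  6.82] 0.02
back 50 [-5.31 -1.39  6.99] 0.02
back 55 [-5.18 -1.74  7.9 ] 0.02
33.4167 (np.float64(0.01610570463828942), array([-5.18, -1.74,  7.9 ]))
39 [-4.68 -0.69  6.13] -0.02
23 [-5.6  -1.22  6.31] 0.064
7 [-5.73 -0.28  7.02] 0.004
-9 [-4.88 -1.21  6.93] 0.057
-25 [-5.94  0.13  6.89] 0.052
-41 [-4.49  0.56  6.77] -0.014
-57 [-4.42  1.03  7.09] 0.169
-61 [-5.45 -0.36  7.24] 0.386
-62.5 [-5.84  0.69  8.09] 0.53
-64.0 [-5.97  0.26  7.56] 0.591
-65.5 [-6.05  0.4   8.56] 0.594
-67.0 [-6.99  0.56  7.76] 0.714
-68.5 [-6.44 -0.03  7.97] 0.69
-70.0 [-7.    0.36  8.06] 0.754
confirm 0.8110606621711512 [-6.58 -0.74  8.09]
-70.0 True 42.2667
```

Nut pulled firm (0.81 N m, rise over ~15°). Relax slightly, release, and retreat upward.

```bash
python3 - <<'E'
from stroke import *
go(C,np.radians(-69),.032);print(mm())
arm.move_gripper(.5);print("open",arm.read_opening(),arm.read_ft_force())
p=np.array(arm.read_tool_pos());arm.line_to([p[0],p[1],.20],velocity=.1)
h=np.radians(-70);t=np.array([.6272,.0379])-.14*np.array([np.cos(h),np.sin(h)])
arm.movep([*t,.25],down(h+np.pi/2));arm.pause(.3)
P=pose();ims=[snapshot("wrist"),snapshot("scene")];np.save("pics/end.npy",P)
cv2.imwrite("pics/end_w_raw.png",ims[0]);cv2.imwrite("pics/end_s_raw.png",ims[1])
print(arm.read_time(),arm.read_ft_force())
X=np.array([.6272,.0379,.047]);print("pred ring top wrist",wproj(P,X)," scene",fproj("scene",X))
k=fproj("scene",X).astype(int);w=wproj(P,X).astype(int)
a=cv2.resize(ims[0][max(0,w[1]-90):w[1]+60,w[0]-75:w[0]+75],(390,390),interpolation=cv2.INTER_CUBIC)
b=cv2.resize(ims[1][k[1]-40:k[1]+40,k[0]-40:k[0]+40],(390,390),interpolation=cv2.INTER_CUBIC)
cv2.imwrite("pics/end.png",np.hstack([a,b]))
E
```

```text
(np.float64(0.7336213447475618), array([-6.96, -0.42,  7.35]))
open 0.4998814096529935 [-1.14 -1.71 -1.17]
44.8417 [-0.12 -0.62  0.41]
pred ring top wrist [255.62 309.61]  scene [292.51 203.66]
```

View pics/end.png

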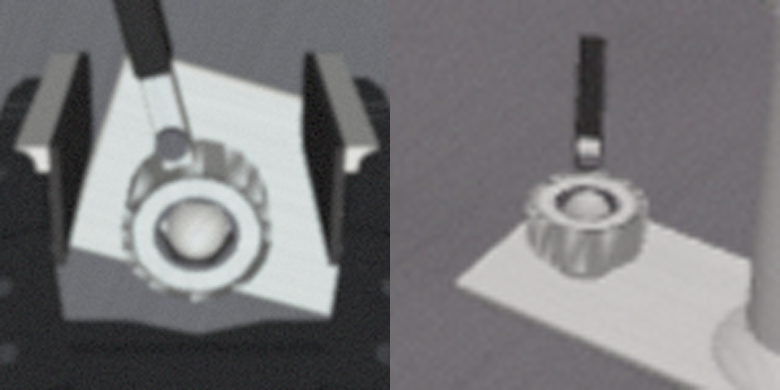

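Final view: ring concentric on the nut with the dome through it; ring-top centre at wrist px ≈(256.9,309.8) against predicted (255.6,309.6), scene (292.2,204.6) against (292.5,203.7), so it is fully down. The gripper is clear.

```bash
python3 -c "
from station import ticket,arm
print(arm.read_time());print(ticket.finish_job())"
```

```text
44.8417
the job is handed in; nothing more can be done
None
```

The nut is tightened and the job is handed in at 44.8 s. The wrench is left sitting down on the nut with the gripper clear.

**What I did:** I gripped the wrench 100 mm behind the ring. My first search on the nut failed because the ring was about 2–3 mm off-centre. I nulled the side force and kept turning clockwise, and the ring dropped on. I then made a stroke of about 48°, slipped back 137°, and did a second stroke. In that stroke the moment rose from about 0 to 0.81 N m over the last 15° or so. That is about 0.18 rad of seal turn by torque, and at most about 0.26 rad by angle.

**Last checks:**
- **Seat:** in the wrist and scene pictures the ring is concentric with the nut within about 1–2 mm and at seated height, with the dome showing through it.
- **Gripper:** the force reading is near zero.

**What disagreed or went unchecked:**
- The running moment read about 0 to 0.05 N m instead of the stated 0.2, so the firm torque may be off by up to that much.
- After release, the handle appeared to have turned back by roughly 10°. I expect the seal to have stayed near 0.14 rad, as the task describes, but I could not measure it.
- I did not recheck the bottle, jar and pan at the end. The arm was not taken near any of them.

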